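Send the used red make-up stick down the tipping sorter

ROBOT

A 7-joint arm with a two-finger parallel gripper is mounted at the origin on the work surface. World frame = base frame: x ahead of the robot, y to its left, z up, the work surface at z = 0. Lengths are in m, angles in rad, forces in N, time in s.
With the tool pointing down it reaches from about 0.35 to 0.775 m from the base axis. Payload 3.1 kg.
Tool frame: the origin (TCP) lies between the finger pads; the fingertips stand 25 mm ahead of it and the grasp point (between the pads) lies 6 mm ahead of it; z points along the fingers, x is the direction in which the jaws open and shut, and the axes are right-handed (so a half turn about z gives the same grasp; the last joint's range is limited). The gripper opens to 85 mm and grips with 20 to 120 N. Pads are 22 mm wide; open, the fingers measure 114 mm over their backs; the gripper's body (76 mm by 85 mm) begins 54 mm behind the grasp point. The pads swing forward as they close: fully open they stand 13 mm farther back than shut.
Start: joints at [-1.198, 0.311, 0.014, 1.512, -0.004, 1.319, -0.027], TCP at [0.222, 0.503, 0.256] pointing down, gripper open.
Joint ranges: [-2.7, 2.7], [-0.3, 1.91], [-1.27, 1.3], [0.12, 2.57], [-1.44, 4.58], [0.2, 2.03], [-3.05, 3.05]. Speed limits (rad/s): [2.79, 2.79, 3.14, 3.14, 3.14, 3.14, 3.14].

INTERFACE

Orientations are given as a unit quaternion [x, y, z, w].
In Python, from station import env gives the robot as it stands.
- The arm moves only by the shell command python3 -m crank 'ROWS' [OPENING]. ROWS is JSON, a list of rows, each a list of 2 entries, a list of its own where there are three numbers: the shift along the tool's x, y, z in mm, then the turn, a rotation vector about the tool's x, y, z in degrees. In form: [[[x, y, z], [wx, wy, wz]], ...]. A call has 1 to 12 rows; each row is the pose to reach, as a shift and turn from the pose measured when the call began, along the tool's axes at that moment; what a row does not reach only later rows make up. A row lasts 1/12 s, in which the tool goes at most 41.7 mm and 7.16 degrees, less where a joint would pass 70% of its speed; a pose out of reach is approached as far as the arm can. A call with a gripper value outside its range is refused whole. OPENING is the opening, from -1 (shut) to 1 (fully open), set as the call begins (- or left out, the last holds). The fingers move at their own pace and stop on an object; the grip force is fixed at half the most. Time passes only in rows, so rows that repeat a pose let the fingers close. It gives the time, the measured TCP pose, the force and the opening at its end, in the units of the state.
- env.sense(): the state, without advancing time (a new reading comes with each control period).
- env.get_image(name): name is "scene" or "side" or "wrist"; returns a dict with "image" (420x560x3 uint8, blue, green, red), "fx", "fy", "cx", "cy" (pixels), "cam_to_world" (4x4, takes a point from camera to world coordinates); the wrist camera has in their place "hand_eye" (4x4, takes a point from camera to tool coordinates, whose origin is the TCP and whose axes are the tool frame's). Camera axes: x right, y down, z forward; pixel columns grow to the right and rows downward; lengths in m; the calibration is good to about 2 mm. A picture is of the moment at which its call begins: read the wrist's pose just before it. There is no depth.
- env.job_done(): hands the job in, once; it reports no verdict.
The state is a dict: "time_s": time; "joint_positions": joint angles; "qd": joint speeds; "effort": joint torques, N m; "eef_pos": TCP position; "eef_rot": TCP orientation; "force": force on the tool from outside, world axes, zero at the start; "moment": the same for the moment, N m; "finger_gap": finger opening in m.
Only numpy, scipy, OpenCV 4.12 (cv2) and the standard library are available. Lean on these libraries where they do the work, as an engineer would, in place of code of your own. Each camera call takes 0.05 s, during which the arm holds its last target. There are 200 camera calls.

TASK

The red-capped make-up stick on the rack has been used and must go for cleaning: pick it up and lay it gently (do not drop it from a height) on the half of the white tipping tray next to the yellow catch tray, parallel to the ridge over its hinge, and let go, so that its own weight tips the tray and it rolls down into the yellow catch tray. Leave the ivory-capped stick where it lies on the rack.

Things in the scene. Friction and masses are not known exactly. Their poses are not given: they have to be found in the camera images.
- red_stick_center (a point): Centre of the stick to send: tube 34 mm across, 90 mm long, 70 to 130 g, half bare aluminium, half dark red cap (towards its own +x, its long axis). Starts level, its two ends in cradles on a small wooden rack, centre 45 mm above the table, 37 mm above the rack's board; the middle 62 mm of its length is free on both sides. The rack's two places are 100 mm apart, side by side; which stick is where varies.
- ivory_stick_center (a point): Centre of the other make-up stick on the rack: same size, ivory-coloured cap. It must stay where it lies.
- rocker_mid (a point): Centre of the upper face, 94 mm above the table, of the white tipping tray: 128 mm wide inside (along x, the hinge), 170 mm long (along y), open at both y ends, 12 mm lips along the sides, 4 mm ridge over the hinge. A weak spring holds it level when empty. A stick laid parallel to the ridge, 30 to 60 mm from it, tips that end down 0.3 rad and rolls off into the catch tray there; the tray swings back.
- yellow_tray_in (a point): Centre of the inner floor (13 mm above the table) of the yellow catch tray, where the stick must end: an open box 140 mm (along x, parallel to the hinge) by 120 mm, 45 mm high, walls 4 mm. It stands under one y end of the tipping tray, its centre 132 mm from the hinge; a grey one like it stands under the other end. Which end is yellow varies.
Not all that is in view belongs to the job. Leave any blue look-alike of the part that bears red_stick_center alone.

How it is judged:
By the outcome, as a careful person would: the job done as asked, in the order asked, and still so for the second after the job is handed in, with the robot touching nothing.
It also fails if it takes over 37 s, if anything falls off the work surface, if the arm or the gripper's body presses on something with over 40 N, if the wrist force passes 120 N, or if a joint passes its speed limit or range.

## Working session

There is one attempt and no reset: what is moved stays moved. The work goes in short steps, Python scripts to look and compute and a shell command to move; the robot and the scene stay as the last step left them, time stands still between calls to the robot, and variables do not carry over. Pictures are saved under pics/ and viewed, about 8 in all and at most 12, crops included, and the job is handed in when it is done.

```bash
mkdir -p pics; ls
python3 - <<'E'
from station import env
import cv2,numpy as np
s=env.sense();print({k:np.round(v,3) for k,v in s.items()})
a=env.get_image("scene");b=env.get_image("side")
for n,i in(("scene",a),("side",b)):
    cv2.imwrite(f"pics/{n}0.png",i["image"]);print(n,i["fx"],i["fy"],i["cx"],i["cy"],np.round(i["cam_to_world"],4).tolist())
E
```

```text
pics
{'time_s': np.float64(0.0), 'joint_positions': array([-1.198,  0.312,  0.014,  1.513, -0.004,  1.319, -0.027]), 'qd': array([-0.   , -0.001,  0.001, -0.   ,  0.001, -0.   , -0.   ]), 'effort': array([ 0.0000e+00, -3.7992e+01,  1.4600e-01, -2.3060e+01,  1.2000e-02,
        1.4000e-02,  0.0000e+00]), 'eef_pos': array([0.221, 0.503, 0.255]), 'eef_rot': array([ 0.838,  0.546, -0.001,  0.001]), 'force': array([-0.361, -0.116,  1.222]), 'moment': array([ 0.027, -0.025, -0.01 ]), 'finger_gap': np.float64(0.085)}
scene 402.2255476814714 402.2255476814714 270.00596696161136 213.59535397819883 [[-0.6997, 0.4015, -0.5909, 1.0324], [0.7144, 0.3936, -0.5785, 0.3851], [0.0003, -0.827, -0.5622, 0.5596], [0.0, 0.0, 0.0, 1.0]]
side 415.41362365911397 415.41362365911397 275.4675712924705 204.862395288234 [[-0.9741, -0.1609, 0.159, 0.3822], [-0.2253, 0.6261, -0.7465, 0.596], [0.0205, -0.763, -0.6461, 0.701], [0.0, 0.0, 0.0, 1.0]]
```

View pics/scene0.png

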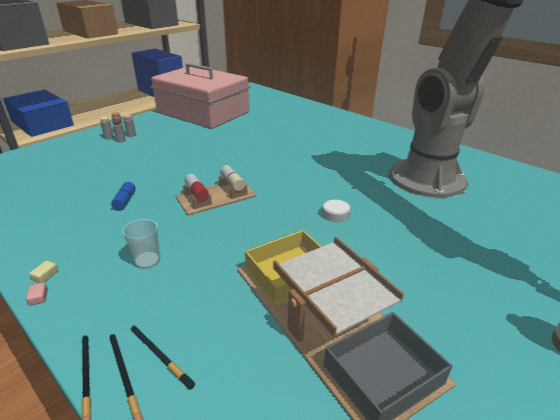

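View pics/side0.png

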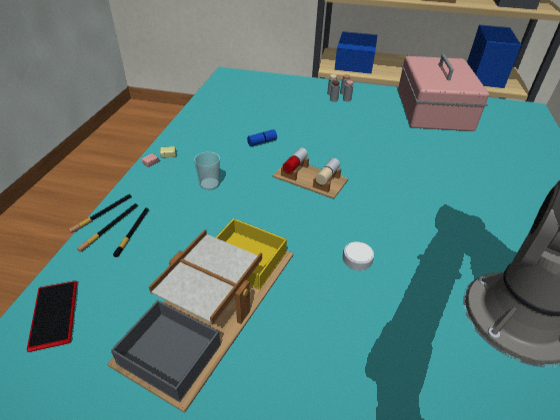

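The candidates are:
- the red-capped stick, scene (197,190) / side (294,162), on the rack
- the ivory-capped stick, scene (233,180) / side (328,173), on the rack
- the blue look-alike, scene (123,196), off the rack

The red-capped one on the rack fits the description. I'll confirm it in an enlarged crop.

```bash
cat > h.py <<'E'
import numpy as np,cv2
from station import env
from scipy.spatial.transform import Rotation as R
def wcam(i,s=None):
    if "cam_to_world" in i: return np.array(i["cam_to_world"])
    T=np.eye(4);T[:3,:3]=R.from_quat(s["eef_rot"]).as_matrix();T[:3,3]=s["eef_pos"];return T@np.array(i["hand_eye"])
def onz(i,T,uv,z):
    d=T[:3,:3]@np.array([(uv[0]-i["cx"])/i["fx"],(uv[1]-i["cy"])/i["fy"],1]);return T[:3,3]+d*(z-T[2,3])/d[2]
E
python3 - <<'E'
from h import *
a=env.get_image("scene");b=env.get_image("side")
A=cv2.resize(a["image"][155:215,170:270],None,fx=4,fy=4,interpolation=2)
B=cv2.resize(b["image"][140:200,265:365],None,fx=4,fy=4,interpolation=2)
cv2.imwrite("pics/crop.png",np.hstack([A,B]))
for n,i,l in(("scene",a,[("red",197,189,.045),("ivory",233,180,.045),("ridge1",310,291,.098),("ridge2",364,270,.098),("c1",276,274,.106),("c2",338,242,.106),("c3",400,293,.106),("c4",332,334,.106)]),
 ("side",b,[("red",295,161,.045),("ivory",328,173,.045),("ridge1",181,260,.098),("ridge2",240,282,.098),("c1",208,234,.106),("c2",262,262,.106),("c3",207,318,.106),("c4",151,288,.106)])):
    for m,u,v,z in l: print(n,m,np.round(onz(i,wcam(i),(u,v),z),3))
E
```

```text
scene red [ 0.541 -0.351  0.045]
scene ivory [ 0.448 -0.321  0.045]
scene ridge1 [0.659 0.109 0.098]
scene ridge2 [0.557 0.143 0.098]
scene c1 [0.675 0.049 0.106]
scene c2 [0.535 0.071 0.106]
scene c3 [0.571 0.216 0.106]
scene c4 [0.708 0.189 0.106]
side red [ 0.534 -0.36   0.045]
side ivory [ 0.436 -0.327  0.045]
side ridge1 [0.67  0.105 0.098]
side ridge2 [0.544 0.129 0.098]
side c1 [0.641 0.032 0.106]
side c2 [0.516 0.079 0.106]
side c3 [0.574 0.222 0.106]
side c4 [0.692 0.187 0.106]
```

View pics/crop.png

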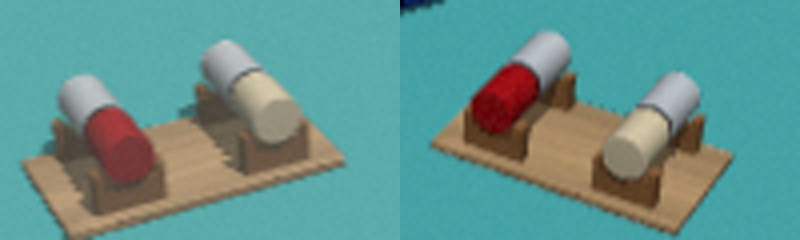

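Confirmed: in both views the red cap is the outer stick on the rack, centred near scene (196,187) and side (295,160.5). The yellow tray is on the -y side of the tipping tray.

```bash
cat >> h.py <<'E'
def go(*targets):
    "print shift/turn (tool axes, mm/deg) from the present pose to TCP x,y,z with tool x at ang deg, pointing down"
    s=env.sense();C=R.from_quat(s["eef_rot"])
    for x,y,z,a in targets:
        T=R.from_euler("z",a,degrees=True)*R.from_euler("x",180,degrees=True)
        print(np.round(C.inv().apply(np.array([x,y,z])-s["eef_pos"])*1e3,1),np.round((C.inv()*T).as_rotvec(degrees=True),1))
E
python3 -c "
from h import *
go((.47,.08,.25,16))"
```

```text
[-287.   397.9    6.1] [ 0.   0.1 50.2]
```

```bash
python3 -m crank '[[[-26,36,0],[0,0,5]],[[-52,72,1],[0,0,10]],[[-78,108,2],[0,0,14]],[[-104,144,2],[0,0,18]],[[-130,180,3],[0,0,23]],[[-156,216,3],[0,0,28]],[[-182,252,4],[0,0,32]],[[-208,288,4],[0,0,37]],[[-234,324,5],[0,0,41]],[[-260,360,5],[0,0,45]],[[-287,398,6],[0,0,50]],[[-287,398,6],[0,0,50]]]' 1
python3 -c "
from h import *
go((.54,-.355,.2,-18))"
```

```text
time_s: 1.2
eef_pos: [0.4712, 0.0762, 0.2503]
eef_rot: [0.99, 0.138, 0.0, 0.001]
force: [0.9, 0.1, 0.4]
finger_gap: 0.0855
[-51.9 433.4  51.4] [ 0.1 -0.  33.9]
```

```bash
python3 -m crank '[[[-5,39,0],[0,0,4]],[[-9,78,0],[0,0,7]],[[-14,117,2],[0,0,11]],[[-19,156,5],[0,0,14]],[[-24,195,10],[0,0,18]],[[-28,234,17],[0,0,21]],[[-33,273,25],[0,0,25]],[[-38,312,33],[0,0,28]],[[-42,351,41],[0,0,32]],[[-47,392,48],[0,0,34]],[[-52,433,51],[0,0,34]],[[-52,433,51],[0,0,34]]]'
python3 - <<'E'
from h import *
s=env.sense();i=env.get_image("wrist");cv2.imwrite("pics/w1.png",i["image"])
T=wcam(i,s);print(np.round(s["eef_pos"],3),np.round(T,3).tolist())
# red cap / bare tube segmentation
hsv=cv2.cvtColor(i["image"],cv2.COLOR_BGR2HSV)
m=((hsv[...,0]<8)|(hsv[...,0]>172))&(hsv[...,1]>150)
n,l,st,c=cv2.connectedComponentsWithStats(m.astype(np.uint8));k=1+st[1:,4].argmax();print(st[k],c[k])
print(onz(i,T,c[k],.045))
E
```

```text
time_s: 2.2
eef_pos: [0.5352, -0.3656, 0.1979]
eef_rot: [0.987, -0.164, -0.002, 0.006]
force: [-1.7, -1.6, 0.6]
finger_gap: 0.0853
[ 0.535 -0.366  0.198] [[0.947, -0.302, -0.109, 0.563], [-0.321, -0.894, -0.314, -0.286], [-0.002, 0.332, -0.943, 0.314], [0.0, 0.0, 0.0, 1.0]]
[ 253  140   45   61 2525] [275.81980198 169.24316832]
[ 0.54203146 -0.34202812  0.045     ]
```

View pics/w1.png

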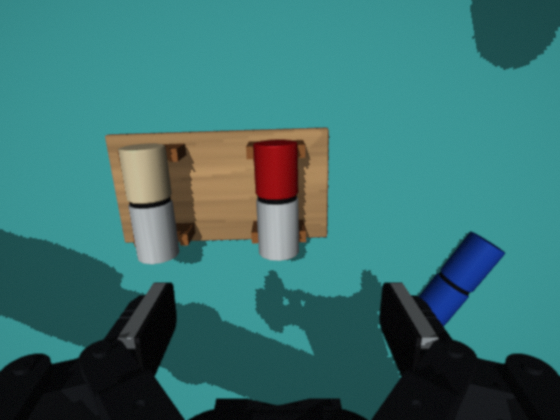

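The wrist view shows the red-capped stick with its band at (277,200), cap end at (275,142) and tube end at (279,252). The ivory stick is at (150,202) and the blue look-alike at (462,275).

Run:
```python
from h import *
s=env.sense();i=env.get_image("wrist");T=wcam(i,s)
p=[onz(i,T,u,.062) for u in((277,200.5),(275,142),(279,252))];print(np.round(p,4))
d=p[1]-p[2];ang=np.degrees(np.arctan2(d[1],d[0]));print("axis",ang,np.linalg.norm(d)); m=(p[1]+p[2])/2
c=p[0]; print(np.round(m,4))
go((c[0],c[1],.12,ang-90),(c[0],c[1],.06,ang-90))
```

```text
[[ 0.5379 -0.3561  0.062 ]
 [ 0.5502 -0.3151  0.062 ]
 [ 0.526  -0.3962  0.062 ]]
axis 73.41019315672125 0.08464712399396808
[ 0.5381 -0.3556  0.062 ]
[-0.5 -1.5 79.1] [ 0.2  0.1 -1.8]
[ -0.5  -1.7 139.1] [ 0.2  0.1 -1.8]
```

```bash
python3 -m crank '[[[0,-2,25],[0,0,-1]],[[0,-2,55],[0,0,-2]],[[0,-2,85],[0,0,-2]],[[0,-2,110],[0,0,-2]],[[0,-2,125],[0,0,-2]],[[0,-2,135],[0,0,-2]],[[0,-2,139],[0,0,-2]],[[0,-2,139],[0,0,-2]],[[0,-2,139],[0,0,-2]]]'
python3 - <<'E'
from h import *
s=env.sense();i=env.get_image("wrist");cv2.imwrite("pics/w2.png",i["image"])
go((.538,-.356,.06,-16.6))
E
```

```text
time_s: 3.05
eef_pos: [0.5394, -0.3557, 0.0614]
eef_rot: [0.99, -0.142, 0.0, 0.002]
force: [-0.2, 0.4, -0.4]
finger_gap: 0.0851
[-1.5  0.2  1.8] [ 0.2 -0.1  0.3]
```

View pics/w2.png

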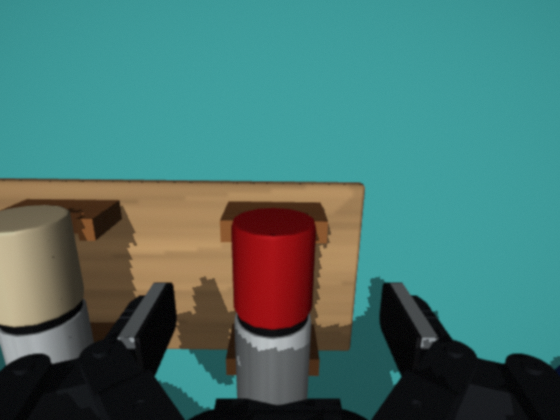

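The stick at column 272 is centred between the pads, whose midpoint is at 278. I'll close the gripper now.

```bash
python3 -m crank '[[[-1,0,1],[0,0,0]],[[-1,0,1],[0,0,0]],[[-1,0,1],[0,0,0]],[[-1,0,1],[0,0,0]],[[-1,0,1],[0,0,0]],[[-1,0,1],[0,0,0]],[[-1,0,1],[0,0,0]],[[-1,0,1],[0,0,0]]]' -1; python3 -c "
from h import *
s=env.sense();print(s['eef_pos'],s['finger_gap'])"
python3 -m crank '[[[0,0,-5],[0,0,0]],[[0,0,-20],[0,0,0]],[[0,0,-45],[0,0,0]],[[0,0,-75],[0,0,0]],[[0,0,-110],[0,0,0]],[[0,0,-140],[0,0,0]],[[0,0,-160],[0,0,0]],[[0,0,-160],[0,0,0]]]'
python3 - <<'E'
from h import *
go((.55,-.10,.22,25),(.56,-.06,.2,30))
E
```

```text
time_s: 3.77
eef_pos: [0.5387, -0.3562, 0.0614]
eef_rot: [0.99, -0.142, 0.001, 0.002]
force: [-1.4, 0.1, 5.7]
finger_gap: 0.032
[ 0.53873565 -0.35620538  0.06142629] 0.03199591289508791
time_s: 4.43
eef_pos: [0.5403, -0.3575, 0.2268]
eef_rot: [0.99, -0.142, 0.005, 0.005]
force: [-0.5, -1.5, -1.6]
finger_gap: 0.032
[ -63.2 -249.9    4.1] [  0.7  -0.5 -41.3]
[ -65.1 -291.2   23.8] [  0.7  -0.4 -46.3]
```

```bash
python3 -m crank '[[[-6,-25,1],[0,0,-4]],[[-13,-53,1],[0,0,-9]],[[-20,-81,1],[0,0,-14]],[[-27,-109,1],[0,0,-18]],[[-34,-137,1],[0,0,-23]],[[-41,-165,2],[0,0,-28]],[[-48,-193,2],[0,0,-32]],[[-54,-215,3],[0,0,-36]],[[-60,-238,4],[0,0,-40]],[[-63,-250,4],[0,0,-41]],[[-63,-250,4],[0,0,-41]]]'
python3 - <<'E'
from h import *
go((.585,.03,.22,76))
E
```

```text
time_s: 5.35
eef_pos: [0.5501, -0.095, 0.2184]
eef_rot: [0.976, 0.217, 0.002, 0.004]
force: [0.6, 0.9, -0.9]
finger_gap: 0.0316
[ 84.5 -98.5  -2.3] [  0.6   0.1 -51. ]
```

```bash
python3 -m crank '[[[12,-14,0],[0,0,-7]],[[24,-28,0],[0,0,-14]],[[36,-42,0],[0,0,-20]],[[48,-56,0],[0,0,-27]],[[58,-68,0],[0,0,-34]],[[68,-80,-1],[0,0,-41]],[[78,-91,-2],[0,0,-46]],[[84,-98,-2],[0,0,-51]],[[84,-98,-2],[0,0,-51]],[[84,-98,-2],[0,0,-51]]]'
python3 - <<'E'
from h import *
s=env.sense();i=env.get_image("wrist");cv2.imwrite("pics/w3.png",i["image"])
b=env.get_image("side");c=env.get_image("scene");print(s["eef_pos"],s["finger_gap"])
B=cv2.resize(b["image"][180:320,110:310],None,fx=2,fy=2,interpolation=2)
C=cv2.resize(c["image"][190:330,240:440],None,fx=2,fy=2,interpolation=2)
cv2.imwrite("pics/sc3.png",np.hstack([C,B]))
E
```

```text
time_s: 6.18
eef_pos: [0.5847, 0.0274, 0.219]
eef_rot: [0.789, 0.614, -0.001, 0.005]
force: [-0.4, -0.6, -1.2]
finger_gap: 0.0321
[0.58468706 0.02736433 0.21904579] 0.032126692619385756
```

View pics/w3.png

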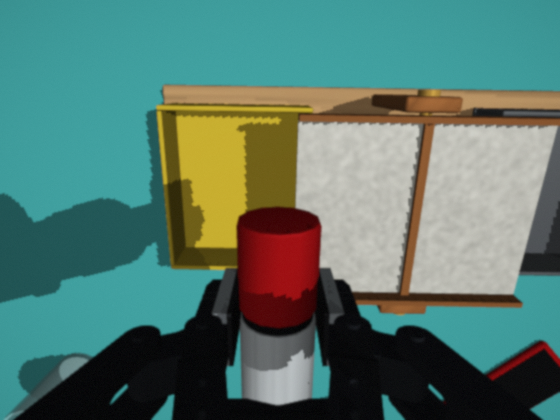

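View pics/sc3.png

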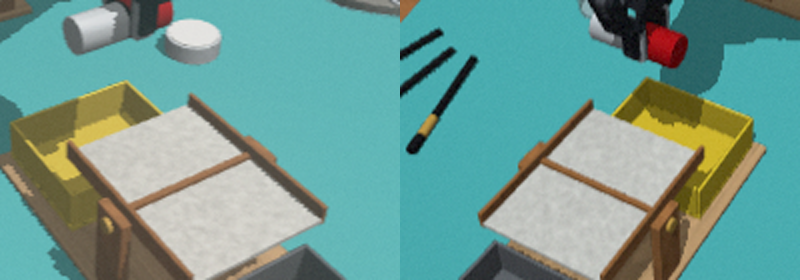

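The wrist view shows the ridge from (427,122) to (405,293), with the yellow side to its left and the stick firmly held. The crops show the same, with ridge ends at scene (306.5,293.5) and (365,267.5), and side (180,260) and (236,283.5).

Run:
```python
from h import *
s=env.sense()
for n,uv in(("wrist",[(427,122),(405,293)]),("scene",[(306.5,293.5),(365,267.5)]),("side",[(180,260),(236,283.5)])):
    i=env.get_image(n);T=wcam(i,s);p=[onz(i,T,u,.098) for u in uv]
    d=p[1]-p[0];print(n,np.round(p,4).tolist(),"mid",np.round((p[0]+p[1])/2,4),"ang",np.degrees(np.arctan2(d[1],d[0])),np.linalg.norm(d))
    if n=="wrist": print([np.round(onz(i,T,u,.094),4) for u in((299,122),(553,126),(518,296))])
x=R.from_quat(s["eef_rot"]).as_matrix();print(np.degrees(np.arctan2(x[1,0],x[0,0])))
```

```text
wrist [[0.5474, 0.1346, 0.098], [0.6701, 0.1042, 0.098]] mid [0.6087 0.1194 0.098 ] ang -13.945833552408555 0.1263728898949999
[array([0.5276, 0.0549, 0.094 ]), array([0.5708, 0.2157, 0.094 ]), array([0.6965, 0.1893, 0.094 ])]
scene [[0.6673, 0.1084, 0.098], [0.5507, 0.1403, 0.098]] mid [0.609  0.1243 0.098 ] ang 164.73812328046185 0.12088358211807299
side [[0.6721, 0.1056, 0.098], [0.5505, 0.1344, 0.098]] mid [0.6113 0.12   0.098 ] ang 166.6611775449023 0.1249873905025262
75.71716138831566
```

```bash
python3 -c "
from h import *
go((.5984,.0765,.15,76),(.5984,.0765,.128,76))"
```

```text
[50.7  1.  69.5] [ 0.5  0.4 -0.1]
[50.9  0.8 91.5] [ 0.5  0.4 -0.1]
```

```bash
python3 -m crank '[[[20,0,5],[0,0,0]],[[40,1,20],[0,0,0]],[[51,1,40],[0.5,0.4,0]],[[51,1,60],[0.5,0.4,0]],[[51,1,70],[0.5,0.4,0]],[[51,1,75],[0.5,0.4,0]],[[51,1,75],[0.5,0.4,0]],[[51,1,75],[0.5,0.4,0]]]'
python3 - <<'E'
from h import *
go((.5984,.0765,.128,76))
c=env.get_image("scene")["image"];b=env.get_image("side")["image"]
f=lambda m:cv2.resize(m,None,fx=2.6,fy=2.6,interpolation=2)
cv2.imwrite("pics/s4.png",np.hstack([f(c[190:340,250:400]),f(b[180:330,140:290])]))
E
```

```text
time_s: 7.15
eef_pos: [0.599, 0.0757, 0.1453]
eef_rot: [0.789, 0.614, 0.0, -0.0]
force: [0.3, 0.9, -1.2]
finger_gap: 0.032
[ 0.6 -0.8 17.3] [ 0.  -0.  -0.2]
```

View pics/s4.png

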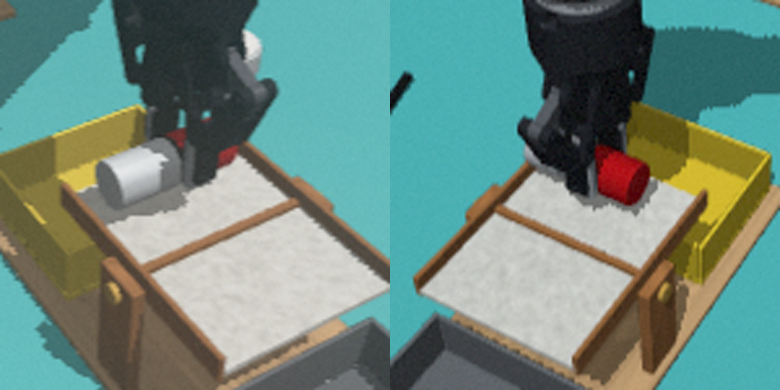

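The stick is parallel to the ridge, between the lips, above the yellow half of the tray, at about (150,175) left and (610,175) right in the crop. I'll lower it slowly.

```bash
python3 -m crank '[[[0,0,5],[0,0,0]],[[0,0,10],[0,0,0]],[[0,0,13],[0,0,0]],[[0,0,15],[0,0,0]],[[0,0,16],[0,0,0]],[[0,0,17],[0,0,0]],[[0,0,17],[0,0,0]],[[0,0,17],[0,0,0]],[[0,0,17],[0,0,0]]]'
python3 - <<'E'
from h import *
c=env.get_image("scene")["image"];b=env.get_image("side")["image"]
f=lambda m:cv2.resize(m,None,fx=4,fy=4,interpolation=2)
cv2.imwrite("pics/s5.png",np.hstack([f(c[220:300,270:370]),f(b[220:300,180:280])]))
E
```

```text
time_s: 8.0
eef_pos: [0.5998, 0.0761, 0.1292]
eef_rot: [0.789, 0.614, 0.001, 0.0]
force: [-0.5, 0.1, -1.1]
finger_gap: 0.0322
```

View pics/s5.png

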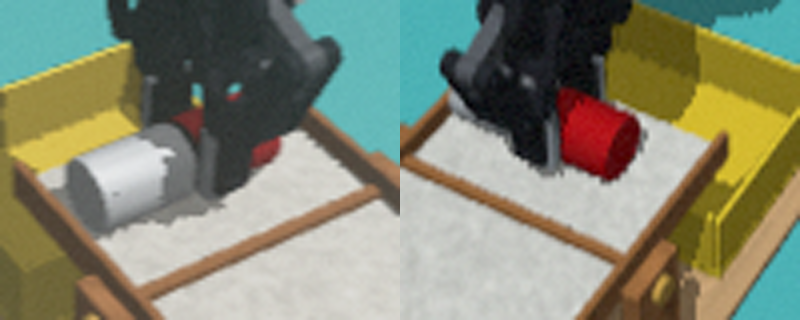

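The stick is about 2 mm above the surface. I'll lower it the last bit, release, then rise.

```bash
python3 -m crank '[[[0,0,1],[0,0,0]],[[0,0,2],[0,0,0]],[[0,0,2],[0,0,0]],[[0,0,2],[0,0,0]]]'
python3 -m crank '[[[0,0,0],[0,0,0]],[[0,0,0],[0,0,0]],[[0,0,0],[0,0,0]],[[0,0,-8],[0,0,0]],[[0,0,-25],[0,0,0]],[[0,0,-50],[0,0,0]],[[0,0,-80],[0,0,0]],[[0,0,-110],[0,0,0]],[[0,0,-120],[0,0,0]],[[0,0,-120],[0,0,0]],[[0,0,-120],[0,0,0]],[[0,0,-120],[0,0,0]]]' 1
python3 - <<'E'
from h import *
c=env.get_image("scene")["image"];b=env.get_image("side")["image"]
f=lambda m:cv2.resize(m,None,fx=1.6,fy=1.6,interpolation=2)
cv2.imwrite("pics/s6.png",np.hstack([f(c[140:380,170:415]),f(b[130:370,130:375])]))
E
```

```text
time_s: 8.43
eef_pos: [0.5996, 0.0761, 0.1271]
eef_rot: [0.789, 0.614, 0.001, 0.0]
force: [-0.2, -1.0, -0.4]
finger_gap: 0.032
time_s: 9.43
eef_pos: [0.5983, 0.076, 0.2454]
eef_rot: [0.789, 0.614, -0.0, -0.001]
force: [0.4, 0.4, -1.0]
finger_gap: 0.0856
```

View pics/s6.png

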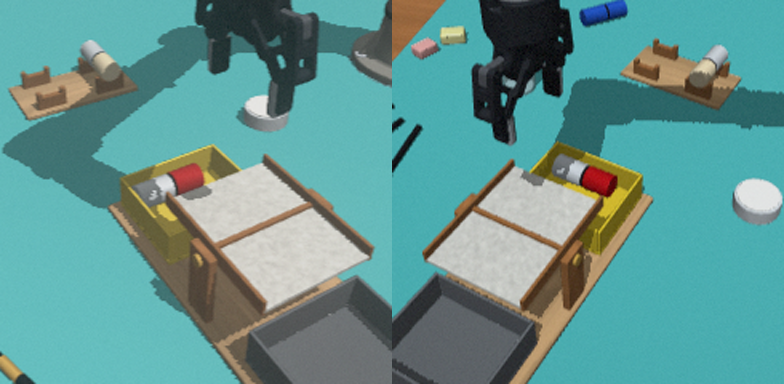

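The red stick is in the yellow tray at (170,183) left and (585,175) right. The rocker is level again and the ivory stick is untouched. I'll let it settle, check that nothing is still moving, and hand in.

```bash
python3 -m crank '[[[0,0,-10],[0,0,0]],[[0,0,-20],[0,0,0]],[[0,0,-20],[0,0,0]],[[0,0,-20],[0,0,0]],[[0,0,-20],[0,0,0]],[[0,0,-20],[0,0,0]],[[0,0,-20],[0,0,0]],[[0,0,-20],[0,0,0]],[[0,0,-20],[0,0,0]],[[0,0,-20],[0,0,0]],[[0,0,-20],[0,0,0]],[[0,0,-20],[0,0,0]]]'
python3 - <<'E'
from h import *
def red():
    i=env.get_image("side");h=cv2.cvtColor(i["image"],cv2.COLOR_BGR2HSV)[220:265,225:290]
    v,u=np.nonzero(((h[...,0]<8)|(h[...,0]>172))&(h[...,1]>180));p=(u.mean()+225,v.mean()+220);return len(u),np.round(p,1),np.round(onz(i,wcam(i),p,.03),3)
print(red())
for _ in range(4):r=red()
print(r);print(env.job_done())
E
```

```text
time_s: 10.53
eef_pos: [0.5982, 0.0759, 0.2649]
eef_rot: [0.789, 0.614, -0.001, -0.001]
force: [-0.2, 0.0, 0.5]
finger_gap: 0.0858
(284, array([259.1, 243. ]), array([ 0.553, -0.04 ,  0.03 ]))
(283, array([259.1, 243. ]), array([ 0.553, -0.04 ,  0.03 ]))
the job is handed in; nothing more can be done
None
```

The red-capped stick is in the yellow catch tray, and I handed the job in at about 11 s of the 37 s allowed. I gripped it at mid-length and set it on the yellow half of the tipping tray, parallel to the ridge and about 45 mm from it. After I let go, the tray tipped and the stick rolled off.

- **Last picture:** the stick lay in the yellow tray, the tipping tray was level again, and the ivory stick was still on its rack.
- **Settled:** over the last 0.2 s before handing in, the red cap did not move in the images.
- **Contact:** the gripper was open and well clear. Wrist force readings stayed below 6 N.

No check failed. The three cameras agreed on the middle of the tipping tray's ridge to about 5 mm.

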